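# Hang the dipping baskets on the drip rack

### The job

Hang the copper basket by its handle on the copper hook and the brass basket by its handle on the brass hook of the drip rack, each resting at the peak of its handle. Keep the baskets upright, grip their thin handles lightly (well under 35 N) and do not knock or press them hard against the rack or hooks. Do not shift or tip anything else on the bench; leave both baskets hanging still and straight.

Things in the scene. Friction and masses are not known exactly. Their poses are not given: they have to be found in the camera images.
- basket_copper: thin copper (reddish) dipping basket, tray 100 (x) x 64 (y) x 45 high holding small plates, 0.18 kg. Rigid strap handle, 10 thick (y), in its x-z plane: uprights at x = +-49 up to z = 75, then two straight bars (7 high, sloping 36 degrees) rise to a roof-like peak over the middle, top z = 115. Origin: centre of underside, z up; both ends alike
- basket_copper_peak (a point): underside of the peak of the copper basket's handle, 106 above its origin; the part that rests on the hook. Opening under the handle: 92 wide (x), down to the tray's rim at z = 45
- basket_copper_bar (a point): middle of the -x sloping bar of the copper basket's handle (x -27, z 91 in the basket's frame), a place to pinch it across y; the bar rises 36 degrees towards the peak
- hook_copper: copper wire hook, 6 mm thick, clamped by a copper plate to the front edge of the rack's shelf. The wire drops from the shelf at y = +30, runs level from y = +14 to -12 and ends in an upturned open tip on its -y side. Origin: top of the level part, where a handle rests, 200 above the table; axes as the rack. Shelf and clamp, 85 above, overhang it by 23 towards -x
- hook_copper_tip (a point): end of the copper hook's upturned tip, at y -26, z +11 from the hook's origin (wire radius 3, so its top is 14 above the seat). Seen from above, the copper clamp plate (46 x 44) on the shelf is centred at x 0, y +12 from the hook's origin, 104 above it
- basket_brass: thin brass (yellow) dipping basket, tray 100 (x) x 64 (y) x 45 high holding small plates, 0.18 kg. Rigid strap handle, 10 thick (y), in its x-z plane: uprights at x = +-49 up to z = 75, then two straight bars (7 high, sloping 36 degrees) rise to a roof-like peak over the middle, top z = 115. Origin: centre of underside, z up; both ends alike
- basket_brass_peak (a point): underside of the peak of the brass basket's handle, 106 above its origin; the part that rests on the hook. Opening under the handle: 92 wide (x), down to the tray's rim at z = 45
- basket_brass_bar (a point): middle of the -x sloping bar of the brass basket's handle (x -27, z 91 in the basket's frame), a place to pinch it across y; the bar rises 36 degrees towards the peak
- hook_brass: brass wire hook, 6 mm thick, clamped by a brass plate to the front edge of the rack's shelf. The wire drops from the shelf at y = +30, runs level from y = +14 to -12 and ends in an upturned open tip on its -y side. Origin: top of the level part, where a handle rests, 200 above the table; axes as the rack. Shelf and clamp, 85 above, overhang it by 23 towards -x
- hook_brass_tip (a point): end of the brass hook's upturned tip, at y -26, z +11 from the hook's origin (wire radius 3, so its top is 14 above the seat). Seen from above, the brass clamp plate (46 x 44) on the shelf is centred at x 0, y +12 from the hook's origin, 104 above it
- rack: fixed drip rack: narrow grey shelf x -20 to +25 (to +50 at its ends), 360 wide (y), 16 thick, underside at z = 285, stock on its ends up to z = 346; two dark posts 22 square at x = +37, y = +-165; white tray 120 x 250 x 12 high under the hooks. Origin: on the table below the hook line; x away from the robot, y along the shelf. Hooks near y = +-60, in either order
- tall_bottle: bystander: white bottle, radius 30, 165 high to the shoulder and cap, origin centre of underside
- amber_bottle: bystander: small amber bottle, radius 20, 85 high, origin centre of underside
- steel_ring: bystander: dark steel ring, outer radius 30, 14 high, origin centre of underside
- flat_file: bystander: flat file with wooden handle lying along its x, 240 long (x -105 to +135), 22 high, origin on its underside
- tape_roll: bystander: yellow roll, outer radius 45, 24 high, origin centre of underside
- test_plate: bystander: brass plate 70 x 50 x 6 lying flat, origin centre of underside
- brush_cup: bystander: white cup, radius 36, 90 high, origin centre of underside
Things that resemble listed ones, but are neither listed nor needed, are in the scene too. What is shaped like the basket_brass but red is not meant. Leave any purple look-alike of the basket_copper alone.

How it is judged:
By the outcome, as a careful person would: the job done as asked, in the order asked, and still so for the second after the job is handed in, with the robot touching nothing.
It also fails if it takes over 72 s, if anything falls off the work surface, if the arm or the gripper's body presses on something with over 40 N, if the wrist force passes 120 N, or if a joint passes its speed limit or range.

### The arm

A 6-joint arm with a two-finger parallel gripper is mounted at the origin on the work surface. World frame = base frame: x ahead of the robot, y to its left, z up, the work surface at z = 0. Lengths are in m, angles in rad, forces in N, time in s.
With the tool pointing down it reaches from about 0.3 to 0.775 m from the base axis. Payload 14.6 kg.
Tool frame: the origin (TCP) lies midway between the tips of the shut fingers; the grasp point (between the pads) lies 19 mm behind it (tcp_to_grasp is the distance from the TCP to the grasp point, in m); z points along the fingers, y is the line along which they close (so a half turn about z gives the same grasp; the last joint's range is limited). The gripper opens to 94 mm and grips with 3 to 60 N. Pads are 16 mm wide; open, the fingers measure 119 mm over their backs; the gripper's body (75 mm by 177 mm) begins 78 mm behind the grasp point.
Start: joints at [1.159, 0.3, 1.521, -0, 1.321, -0.067], TCP at [0.186, 0.518, 0.205] pointing down, gripper open.
Joint ranges: [-3.03, 3.03], [-0.79, 2.21], [0.23, 2.52], [-1.04, 4.18], [0, 3.07], [-2.55, 2.55]. Speed limits (rad/s): [2.22, 2.22, 2.57, 3.14, 3.14, 3.14].

### API

Orientations are given as [roll, pitch, yaw] about the fixed x, y, z axes, in that order (R = Rz(yaw) Ry(pitch) Rx(roll)).
In Python, from station import * gives the robot as it stands.
- The arm moves only by the tool send_rows, never from a script. Its argument "motion" is a list of rows, each a list of 3 entries, a list of its own where there are three numbers: the shift along the tool's x, y, z in units of 0.03 m (1.0 is 0.03 m), then the turn, a rotation vector about the tool's x, y, z in units of 0.12 rad (1.0 is 0.12 rad), then the opening, from -1 (shut) to 1 (fully open). In form: [[[x, y, z], [rx, ry, rz], grip], ...]. A call has 1 to 12 rows; each row shifts and turns the commanded pose from where the row before left it, along the tool's axes as they then stand; what a row does not reach is not made up. A row lasts 1/10 s, in which the tool goes at most 50 mm and 8.59 degrees, less where a joint would pass 70% of its speed; a pose out of reach is approached as far as the arm can. A call with a number of a shift or a turn outside -1 to 1 is refused whole. A call with a gripper value outside its range is refused whole. The fingers move at their own pace and stop on an object; "squeeze" is the grip in N (left out, the last holds). Time passes only in rows, so rows that do not move let the fingers close. It gives the time, the measured TCP pose, the force, the opening and the grip force at its end, in the units of the state.
- get_obs(): the state, without advancing time (a new reading comes with each control period).
- camera(name): name is "side" or "top" or "wrist"; returns a dict with "pixels" (400x640x3 uint8, red, green, blue), "depth" (400x640 float32, m along the optical axis (not along the pixel's ray), 0 where there is no reading), "fx", "fy", "cx", "cy" (pixels), "rvec" (rotation vector, rad) and "tvec" (3), from world to camera coordinates, as OpenCV has them. Camera axes: x right, y down, z forward; pixel columns grow to the right and rows downward; lengths in m; the calibration is good to about 2 mm. The wrist camera is an equidistant fisheye: a pixel r from the principal point sees the ray r / f radians off the axis. A picture is of the moment at which its call begins.
- hand_in(): hands the job in; it is judged then, once.
The state is a dict: "time_s": time; "qpos": joint angles; "joint_vel": joint speeds; "tau": joint torques, N m; "ee_pos": TCP position; "eef_rot": TCP orientation; "force": force on the tool from outside, world axes, zero at the start; "moment": the same for the moment, N m; "grip_width": finger opening in m; "grip_force": force on a finger pad.
Only numpy, scipy, OpenCV 4.12 (cv2) and the standard library are available. Lean on these libraries where they do the work, as an engineer would, in place of code of your own. Each camera call takes 0.05 s, during which the arm holds its last target. There are 200 camera calls.

## Working session

There is one attempt and no reset: what is moved stays moved. The work goes in short steps, Python scripts to look and compute and a tool call to move; the robot and the scene stay as the last step left them, time stands still between calls to the robot, and variables do not carry over. Pictures are saved under pics/ and viewed, at most 10 in all, crops included, and the job is handed in when it is done.

Besides the shell and the picture viewer there is one more tool, called after "Call:" as name(argument=value, ...), one argument or row to a line, values as JSON. send_rows: Moves the arm, as the interface text tells. Its arguments: {"type":"object","properties":{"motion":{"type":"array"},"squeeze":{"type":"number"}},"required":["motion"]}

```bash
mkdir -p pics; python3 - <<'E'
from station import *
import cv2,numpy as np
for n in ("top","side"):
    c=camera(n); cv2.imwrite(f"pics/{n}0.png",c["pixels"][:,:,::-1]); np.savez(f"{n}0.npz",**c)
    R=cv2.Rodrigues(np.array(c["rvec"]))[0]; print(n,c["fx"],c["cx"],c["cy"],-R.T@c["tvec"],R[2])
print(get_obs())
E
```

```text
top 461.69421190867143 319.9120948044416 196.81820613750634 [ 0.37143645 -0.06165021  1.58111074] [ 0.06319138  0.01637411 -0.99786709]
side 379.9639171649018 312.858917998482 191.5685811142744 [-0.01208471 -0.74460876  1.01604299] [ 0.40971463  0.56737358 -0.71429765]
{'time_s': 0.1, 'qpos': array([ 1.15941815e+00,  3.00426725e-01,  1.52151642e+00,  2.64145892e-05,
        1.32069556e+00, -6.66205055e-02]), 'joint_vel': array([ 0.00190417, -0.00018705, -0.00208029, -0.00038183, -0.00111077,
        0.00174434]), 'tau': array([ 1.12407946e-03, -5.32641363e+01, -3.53281510e+01,  7.09531526e-02,
        2.35219148e-02, -4.41467603e-05]), 'ee_pos': array([0.18579596, 0.51741952, 0.20493802]), 'eef_rot': array([-3.14055062e+00, -9.51662039e-05,  2.79682838e+00]), 'force': array([0.000272  , 0.22657101, 0.0832364 ]), 'moment': array([ 0.00163396, -0.02648461,  0.06087228]), 'grip_force': 0.0, 'grip_width': 0.0940324499855112}
```

View pics/top0.png

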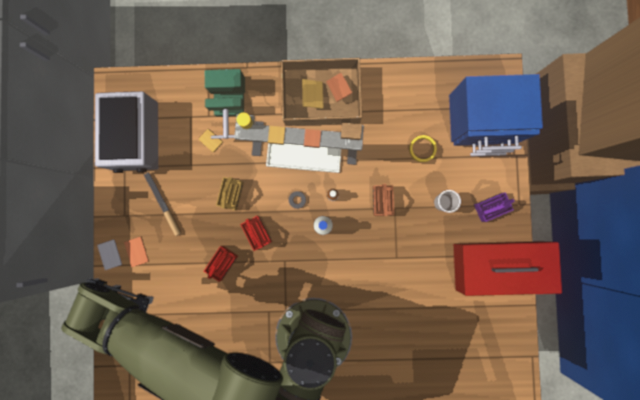

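View pics/side0.png

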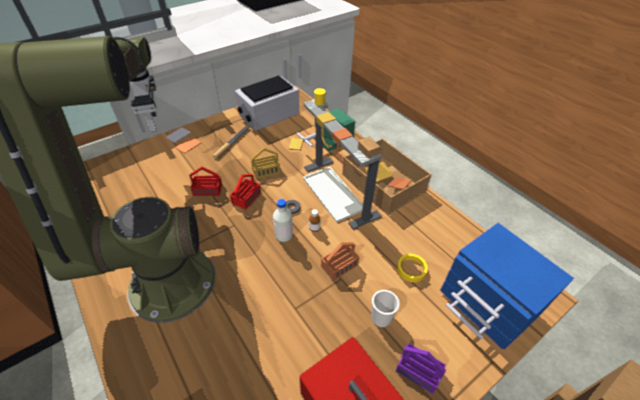

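Top view (image up is +x, left is +y). Candidates are the brass basket (231,193), the copper basket (384,200), red ones (257,232) and (221,263), and a purple one (494,207). The brass clamp is at (277,133) and the copper clamp at (313,137). By the description I choose (384,200) and (231,193), and will check them in a close crop.

```bash
python3 - <<'E'
import cv2,numpy as np
im=cv2.imread("pics/top0.png")
a=cv2.resize(im[170:220,205:265],None,fx=6.6,fy=6.6,interpolation=3); b=cv2.resize(im[170:220,355:415],None,fx=6.6,fy=6.6,interpolation=3)
c=cv2.resize(im[115:150,250:370],(792,231),interpolation=3)
cv2.imwrite("pics/crop1.png",np.vstack([np.hstack([a,b]),c]))
E
```

```text
(no output)
```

View pics/crop1.png

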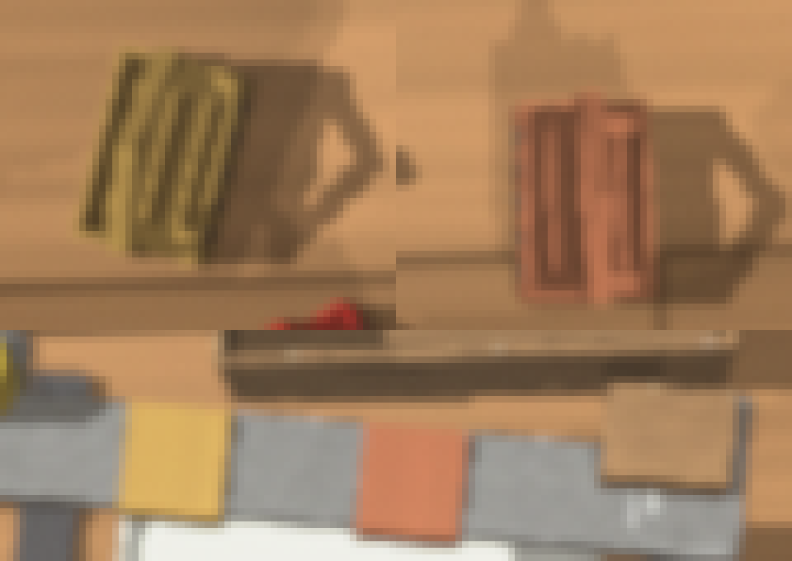

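The left crop is the yellow basket and the right is the reddish one. The bottom crop shows the brass clamp at left and the copper clamp at right. Measuring these from depth and colour.

```bash
cat > h.py <<'E'
import cv2,numpy as np
def cloud(c,box=None):
    d=np.asarray(c["depth"]); v,u=np.mgrid[0:d.shape[0],0:d.shape[1]]
    R=cv2.Rodrigues(np.array(c["rvec"]))[0]
    m=d>0
    if box: m&=(u>=box[0])&(u<box[1])&(v>=box[2])&(v<box[3])
    P=np.stack([(u[m]-c["cx"])/c["fx"],(v[m]-c["cy"])/c["fy"],np.ones(m.sum())],1)*d[m][:,None]
    hsv=cv2.cvtColor(np.asarray(c["pixels"]),cv2.COLOR_RGB2HSV)[m]
    return (P-np.array(c["tvec"]).ravel())@R, hsv
def proj(c,X):
    return cv2.projectPoints(np.float64(X).reshape(-1,3),np.array(c["rvec"]),np.array(c["tvec"]),np.array([[c["fx"],0,c["cx"]],[0,c["fy"],c["cy"]],[0,0,1]]),None)[0].reshape(-1,2)
E
python3 - <<'E'
from h import *
t=np.load("top0.npz");s=np.load("side0.npz")
def show(n,P):
    r=cv2.minAreaRect(P[:,:2].astype(np.float32)*1000); print(n,len(P),"z",np.percentile(P[:,2],[2,50,98]).round(3),"mean",P.mean(0).round(4),"rect",np.round(r[0],1),np.round(r[1],1),round(r[2],1))
for n,b in {"brassclamp":(265,290,122,145),"copperclamp":(300,326,125,150)}.items():
    P,h=cloud(t,b); print(n,np.percentile(h,[50],axis=0)); 
    k=(h[:,1]>110)&(P[:,2]>.29); show(n,P[k])
P,h=cloud(t,(235,365,115,155)); k=(P[:,2]>.29)&(P[:,2]<.31); show("shelf",P[k])
P,h=cloud(t,(262,348,135,175)); k=(P[:,2]>.005)&(P[:,2]<.02)&(h[:,1]<40)&(h[:,2]>180); show("tray",P[k])
for n,b,sb in (("brass",(215,247,175,215),(245,285,145,185)),("copper",(370,398,182,220),(318,362,238,282))):
    for cn,c,bb in (("top",t,b),("side",s,sb)):
        P,h=cloud(c,bb)
        k=P[:,2]>.012; show(n+cn+" all",P[k])
        k=P[:,2]>.08; show(n+cn+" handle",P[k])
        k=P[:,2]>.108; 
        if k.any(): show(n+cn+" peak",P[k])
E
```

```text
brassclamp [[ 20. 125. 197.]]
brassclamp 260 z [0.3   0.306 0.31 ] mean [0.6306 0.0769 0.3055] rect [631.3  77.4] [43.2 47.7] 82.8
copperclamp [[ 14. 122. 198.]]
copperclamp 255 z [0.3   0.306 0.311] mean [ 0.6191 -0.0234  0.3056] rect [619.2 -23.4] [42.2 47.5] 82.7
shelf 1973 z [0.295 0.303 0.309] mean [0.6248 0.0216 0.3029] rect [636.4  15.4] [359.3  73.4] 82.8
tray 924 z [0.005 0.008 0.017] mean [0.6062 0.0223 0.0087] rect [610.2  17.6] [250.6  83.2] 83.2
brasstop all 457 z [0.014 0.043 0.113] mean [0.4913 0.2681 0.0508] rect [494.3 270. ] [ 81.9 114.9] 87.0
brasstop handle 112 z [0.081 0.096 0.116] mean [0.4917 0.27   0.0976] rect [491.1 270.3] [ 11.7 102.8] 74.9
brasstop peak 24 z [0.108 0.111 0.119] mean [0.4919 0.2704 0.1122] rect [489.2 271.3] [ 9.8 31.4] 76.9
brassside all 629 z [0.015 0.038 0.105] mean [0.4704 0.2541 0.0454] rect [457.4 234.1] [193.  115.7] 50.2
brassside handle 95 z [0.081 0.095 0.112] mean [0.4656 0.2538 0.0949] rect [438.  246.5] [181.5  61.6] 22.6
brassside peak 10 z [0.108 0.11  0.112] mean [0.4878 0.2666 0.1102] rect [489.1 267.1] [14.5 11.2] 56.9
coppertop all 394 z [0.014 0.044 0.114] mean [ 0.4535 -0.2461  0.0539] rect [ 453.7 -246. ] [104.5  65. ] 0.4
coppertop handle 100 z [0.081 0.1   0.117] mean [ 0.4539 -0.2458  0.0992] rect [ 453.6 -245.7] [10.8 97.6] 88.7
coppertop peak 29 z [0.109 0.112 0.119] mean [ 0.4536 -0.2456  0.1124] rect [ 453.3 -245.6] [10.8 28.5] 88.1
copperside all 811 z [0.013 0.036 0.108] mean [ 0.4459 -0.2533  0.0426] rect [ 448.4 -248.9] [ 67.  104.1] 88.7
copperside handle 121 z [0.081 0.096 0.113] mean [ 0.4423 -0.2495  0.0961] rect [ 447.6 -247.8] [14.3 97.2] 89.8
copperside peak 16 z [0.109 0.111 0.115] mean [ 0.4466 -0.2495  0.1112] rect [ 446.9 -250.6] [12.2 15.1] 29.7
```

```bash
cat >> h.py <<'E'
from scipy.spatial.transform import Rotation as Ro
def Rt(psi,tilt,ys):
    p,t=np.radians([psi,tilt]); z=np.array([np.sin(t)*np.cos(p),np.sin(t)*np.sin(p),-np.cos(t)]); y=ys*np.array([-np.sin(p),np.cos(p),0])
    return np.stack([np.cross(y,z),y,z],1)
def plan(obs,steps):
    """steps: (grasp point, psi, tilt, ys): prints total turn and shift in row units, turn first"""
    R=Ro.from_euler('xyz',obs["eef_rot"]).as_matrix(); p=np.array(obs["ee_pos"])
    for g,psi,t,ys in steps:
        R2=Rt(psi,t,ys); p2=np.array(g)+.019*R2[:,2]
        print("turn",(Ro.from_matrix(R.T@R2).as_rotvec()/.12).round(2),"shift(after turn)",(R2.T@(p2-p)/.03).round(2),"tcp",p2.round(3)); R,p=R2,p2
E
python3 - <<'E'
from station import *; from h import *
o=get_obs()
R=Ro.from_euler('xyz',o["eef_rot"]).as_matrix(); print("vertical shift to staging",(R.T@(np.array([.34,.36,.30])-o["ee_pos"])/.03).round(2))
o["ee_pos"]=np.array([.34,.36,.30])
psi=np.radians(-14.5); u=np.array([np.cos(psi),np.sin(psi),0]); z=Rt(-14.5,40,1)[:,2]
g=np.array([.491,.270,.091])-.027*u
plan(o,[(g-.14*z+[0,0,.0],-14.5,40,1),(g,-14.5,40,1)])
E
```

```text
vertical shift to staging [-6.61 -3.2  -3.17]
turn [-0.28 -5.81 -0.73] shift(after turn) [ 0.86 -1.64  4.34] tcp [0.39  0.296 0.184]
turn [0. 0. 0.] shift(after turn) [-0.   -0.    4.67] tcp [0.477 0.274 0.076]
```

Call:
send_rows(
  motion=[
    [[-0.83, -0.4, -0.4], [0, 0, 0], 0.2],
    [[-0.83, -0.4, -0.4], [0, 0, 0], 0.2],
    [[-0.83, -0.4, -0.4], [0, 0, 0], 0.2],
    [[-0.83, -0.4, -0.4], [0, 0, 0], 0.2],
    [[-0.83, -0.4, -0.4], [0, 0, 0], 0.2],
    [[-0.83, -0.4, -0.4], [0, 0, 0], 0.2],
    [[-0.83, -0.4, -0.4], [0, 0, 0], 0.2],
    [[-0.83, -0.4, -0.4], [0, 0, 0], 0.2],
  ],
  squeeze=20,
)

```text
time_s: 0.9
ee_pos: [0.3415, 0.359, 0.3017]
eef_rot: [-3.141, -0.0, 2.797]
force: [-0.8, -0.9, -1.0]
grip_width: 0.0561
grip_force: 0.0
```

Call:
send_rows(
  motion=[
    [[0, 0, 0], [-0.04, -0.73, -0.09], 0.2],
    [[0, 0, 0], [-0.04, -0.73, -0.09], 0.2],
    [[0, 0, 0], [-0.04, -0.73, -0.09], 0.2],
    [[0, 0, 0], [-0.04, -0.73, -0.09], 0.2],
    [[0, 0, 0], [-0.04, -0.73, -0.09], 0.2],
    [[0, 0, 0], [-0.04, -0.73, -0.09], 0.2],
    [[0, 0, 0], [-0.04, -0.73, -0.09], 0.2],
    [[0, 0, 0], [-0.04, -0.73, -0.09], 0.2],
    [[0.43, -0.8, 0.5], [0, 0, 0], 0.2],
    [[0.43, -0.8, 0.5], [0, 0, 0], 0.2],
    [[0, 0, 0], [0, 0, 0], 0.2],
  ],
)

```text
time_s: 2.0
ee_pos: [0.3276, 0.3116, 0.2592]
eef_rot: [3.138, 0.7, 2.887]
force: [0.1, -0.2, 0.6]
grip_width: 0.0564
grip_force: 0.0
```

```bash
python3 - <<'E'
from station import *; from h import *
o=get_obs(); print(o["ee_pos"],o["eef_rot"],o["qpos"].round(2),o["grip_width"],o["force"])
c=camera("wrist"); np.savez("w1.npz",**c); cv2.imwrite("pics/w1.png",c["pixels"][:,:,::-1]); print(c["fx"],c["fy"],c["cx"],c["cy"])
psi=np.radians(-14.5); u=np.array([np.cos(psi),np.sin(psi),0]); g=np.array([.491,.270,.091])-.027*u
plan(o,[(g,-14.5,40,1)])
E
```

```text
[0.32758083 0.31157601 0.25922554] [3.13847058 0.70035267 2.88686067] [ 1.06 -0.06  1.95 -0.75  1.16  0.02] 0.05636328702923922 [ 0.06916652 -0.18592974  0.60200168]
309.70691628693146 309.70691628693146 320.3615255058521 200.4116616893719
turn [ 0.02  0.02 -0.01] shift(after turn) [-0.01  0.02  7.96] tcp [0.477 0.274 0.076]
```

View pics/w1.png

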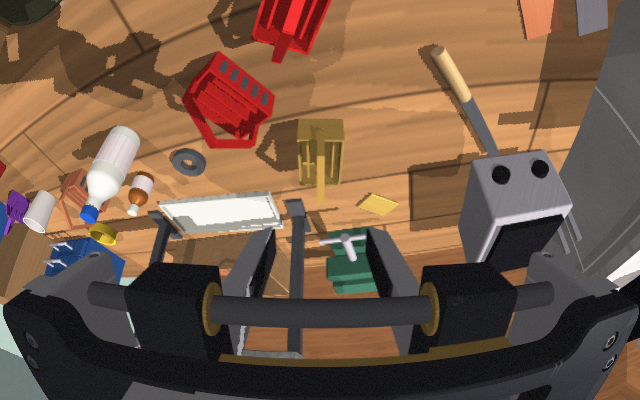

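The wrist view shows the brass basket at (320,160). Its handle runs nearly straight up-down and is centred between the fingers (columns 255 and 385), with the red baskets left of it. Next I refine the pose from wrist depth.

```bash
cat >> h.py <<'E'
def fcloud(c):
    d=np.asarray(c["depth"]); v,u=np.mgrid[0:d.shape[0],0:d.shape[1]]; m=d>0
    x,y=(u[m]-c["cx"])/c["fx"],(v[m]-c["cy"])/c["fy"]; r=np.hypot(x,y)+1e-9; k=np.tan(np.minimum(r,1.45))/r
    P=np.stack([x*k,y*k,np.ones_like(x)],1)*d[m][:,None]; R=cv2.Rodrigues(np.array(c["rvec"]))[0]
    hsv=cv2.cvtColor(np.asarray(c["pixels"]),cv2.COLOR_RGB2HSV)[m]
    return (P-np.array(c["tvec"]).ravel())@R,hsv,np.stack([u[m],v[m]],1)
E
python3 - <<'E'
from h import *
c=np.load("w1.npz"); P,h,uv=fcloud(c)
k=(np.hypot(P[:,0]-.491,P[:,1]-.27)<.075)&(uv[:,1]<215)
for lo,hi in((.08,.13),(.108,.13),(.035,.055)):
    q=P[k&(P[:,2]>lo)&(P[:,2]<hi)]
    if len(q)>5:
        r=cv2.minAreaRect(q[:,:2].astype(np.float32)*1000); print(lo,len(q),q.mean(0).round(4),r,np.percentile(q[:,2],98))
E
```

```text
0.08 352 [0.4646 0.2765 0.0976] ((463.96234130859375, 276.3450012207031), (10.59256362915039, 48.61514663696289), 74.943359375) 0.11427862563860765
0.108 73 [0.4826 0.2715 0.1114] ((481.9430847167969, 271.4562683105469), (10.623390197753906, 11.266317367553711), 75.8349380493164) 0.11477869130138699
0.035 910 [0.4768 0.2739 0.0423] ((486.8460998535156, 270.5884094238281), (64.91372680664062, 104.63928985595703), 74.34293365478516) 0.0491861158669841
```

Call:
send_rows(
  motion=[
    [[0.07, 0, 0.8], [0, 0, 0], 0.2],
    [[0, 0, 0.8], [0, 0, 0], 0.2],
    [[0, 0, 0.8], [0, 0, 0], 0.2],
    [[0, 0, 0.8], [0, 0, 0], 0.2],
    [[0, 0, 0.8], [0, 0, 0], 0.2],
    [[0, 0, 0.8], [0, 0, 0], 0.2],
    [[0, 0, 0.8], [0, 0, 0], 0.2],
    [[0, 0, 0.8], [0, 0, 0], 0.2],
    [[0, 0, 0.6], [0, 0, 0], 0.2],
    [[0, 0, 0.5], [0, 0, 0], 0.2],
    [[0, 0, 0.4], [0, 0, 0], 0.2],
    [[0, 0, 0], [0, 0, 0], 0.2],
  ],
)

```text
time_s: 3.25
ee_pos: [0.4763, 0.2773, 0.079]
eef_rot: [3.134, 0.7, 2.883]
force: [0.9, 0.5, 0.0]
grip_width: 0.0564
grip_force: 0.0
```

```bash
python3 - <<'E'
from station import *; from h import *
o=get_obs(); print(o["ee_pos"],o["eef_rot"],o["qpos"].round(2),o["force"])
plan(o,[([.462,.277,.091],-15,40,1)])
c=camera("wrist"); np.savez("w2.npz",**c); cv2.imwrite("pics/w2.png",c["pixels"][:,:,::-1])
E
```

```text
[0.47631405 0.27725705 0.0790277 ] [3.13442567 0.69991408 2.88315945] [ 0.72  0.34  1.98 -1.04  0.66  0.21] [0.93110645 0.48936777 0.03866778]
turn [0.08 0.01 0.02] shift(after turn) [ 0.09 -0.13  0.03] tcp [0.474 0.274 0.076]
```

View pics/w2.png

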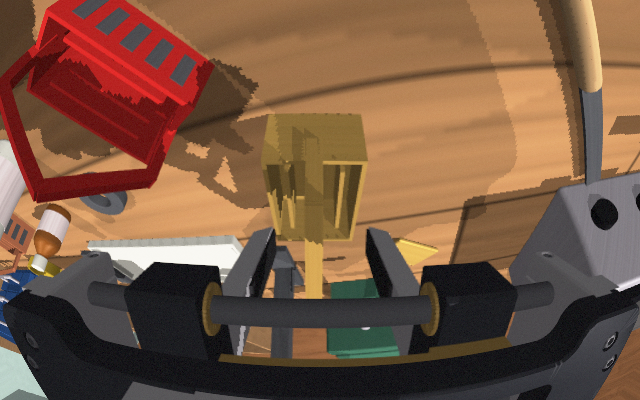

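The wrist view shows the brass handle (column 313) between the fingers (250 to 390), about 3 mm off centre. Joint 4 sits at its limit, so I reduce the tilt to 35 degrees.

```bash
python3 - <<'E'
from station import *; from h import *
plan(get_obs(),[([.462,.277,.091],-14.5,35,1)])
E
```

```text
turn [ 0.04  0.75 -0.03] shift(after turn) [ 0.15 -0.13  0.07] tcp [0.473 0.274 0.075]
```

Call:
send_rows(
  motion=[
    [[0, 0, 0], [0, 0.38, 0], 0.2],
    [[0, 0, 0], [0, 0.37, 0], 0.2],
    [[0.07, -0.05, 0.03], [0, 0, 0], 0.2],
    [[0.07, -0.05, 0.03], [0, 0, 0], 0.2],
    [[0, 0, 0], [0, 0, 0], 0.2],
    [[0, 0, 0], [0, 0, 0], 0.2],
  ],
)

```text
time_s: 3.9
ee_pos: [0.4722, 0.2751, 0.0757]
eef_rot: [3.135, 0.611, 2.886]
force: [0.4, -0.2, -0.1]
grip_width: 0.0565
grip_force: 0.0
```

```bash
python3 - <<'E'
from station import *; from h import *
o=get_obs(); print(o["qpos"].round(3),o["force"]); plan(o,[([.462,.277,.091],-14.5,35,1)])
E
```

```text
[ 0.69   0.329  1.96  -0.866  0.65   0.027] [ 0.36896295 -0.24291097 -0.08351581]
turn [ 0.04  0.   -0.02] shift(after turn) [-0.01 -0.02  0.02] tcp [0.473 0.274 0.075]
```

Call:
send_rows(
  motion=[
    [[0, 0, 0], [0, 0, 0], -0.3],
    [[0, 0, 0], [0, 0, 0], -0.6],
    [[0, 0, 0], [0, 0, 0], -0.7],
    [[0, 0, 0], [0, 0, 0], -0.85],
    [[0, 0, 0], [0, 0, 0], -1],
    [[0, 0, 0], [0, 0, 0], -1],
    [[0, 0, 0], [0, 0, 0], -1],
    [[0, 0, 0], [0, 0, 0], -1],
  ],
  squeeze=20,
)

```text
time_s: 4.7
ee_pos: [0.4725, 0.275, 0.0758]
eef_rot: [3.134, 0.61, 2.885]
force: [-1.1, -0.5, 0.2]
grip_width: 0.0098
grip_force: 20.0
```

```bash
python3 - <<'E'
from station import *; from h import *
o=get_obs(); print(o["force"],o["grip_width"],o["grip_force"])
R=Ro.from_euler('xyz',o["eef_rot"]).as_matrix(); print("up 30mm in tool",R.T@[0,0,1])
E
```

```text
[-1.08279625 -0.48696524  0.24304083] 0.00975260146397155 19.99889373779297
up 30mm in tool [-0.57321656  0.00591536 -0.81938256]
```

Call:
send_rows(
  motion=[
    [[-0.11, 0, -0.16], [0, 0, 0], -1],
    [[-0.23, 0, -0.33], [0, 0, 0], -1],
    [[-0.29, 0, -0.41], [0, 0, 0], -1],
    [[-0.29, 0, -0.41], [0, 0, 0], -1],
    [[-0.29, 0, -0.41], [0, 0, 0], -1],
    [[-0.29, 0, -0.41], [0, 0, 0], -1],
    [[-0.29, 0, -0.41], [0, 0, 0], -1],
    [[-0.29, 0, -0.41], [0, 0, 0], -1],
    [[-0.29, 0, -0.41], [0, 0, 0], -1],
    [[-0.17, 0, -0.25], [0, 0, 0], -1],
    [[-0.06, 0, -0.08], [0, 0, 0], -1],
    [[0, 0, 0], [0, 0, 0], -1],
  ],
)

```text
time_s: 5.9
ee_pos: [0.4727, 0.2741, 0.2113]
eef_rot: [3.134, 0.611, 2.885]
force: [-1.0, -0.0, -0.9]
grip_width: 0.0097
grip_force: 20.0
```

```bash
python3 - <<'E'
from station import *; from h import *
o=get_obs(); print(o["ee_pos"],o["qpos"].round(3),o["force"],o["grip_width"])
c=camera("wrist"); cv2.imwrite("pics/w3.png",c["pixels"][:,:,::-1]); np.savez("w3.npz",**c)
s=camera("side"); P,h=cloud(s)
R=Ro.from_euler('xyz',o["eef_rot"]).as_matrix(); 
psi=o["eef_rot"][2]-np.pi; u=np.array([np.cos(psi),np.sin(psi),0]); gp=np.array(o["ee_pos"])-.019*R[:,2]
org=gp+.027*u-[0,0,.091]
v=np.array([-u[1],u[0],0]); V=np.stack([u,v,[0,0,1]],1)
for nm,Q in(("side",P),("wrist",fcloud(c)[0])):
    q=(Q-org)@V
    k=(abs(q[:,0])<.06)&(abs(q[:,1])<.04)&(q[:,2]>-.03)&(q[:,2]<.06); w=q[k]
    print(nm,k.sum(),w.min(0).round(3),w.max(0).round(3))
    f=w[(w[:,1]<-.024)]  # -y face
    for a in (-.04,-.02,0,.02,.04):
        g=w[abs(w[:,0]-a)<.006]
        if len(g)>5: print(a,"zmin,zmax",np.percentile(g[:,2],[2,98]).round(4),len(g))
E
```

```text
[0.47270507 0.2740925  0.21129784] [ 0.687  0.116  1.849 -0.634  0.888 -0.293] [-1.02921075 -0.04254621 -0.9135005 ] 0.009670560954059628
side 591 [-0.053 -0.038 -0.004] [0.052 0.034 0.06 ]
-0.04 zmin,zmax [0.0002 0.0441] 55
-0.02 zmin,zmax [0.0008 0.0431] 67
0 zmin,zmax [-0.0007  0.0427] 67
0.02 zmin,zmax [-0.0018  0.0433] 69
0.04 zmin,zmax [0.0001 0.0436] 56
wrist 9492 [-0.054 -0.033 -0.   ] [0.05  0.032 0.06 ]
-0.04 zmin,zmax [0.034  0.0461] 266
-0.02 zmin,zmax [0.018  0.0459] 461
0 zmin,zmax [0.0022 0.0455] 841
0.02 zmin,zmax [0.0022 0.0455] 612
0.04 zmin,zmax [0.0021 0.0451] 514
```

View pics/w3.png

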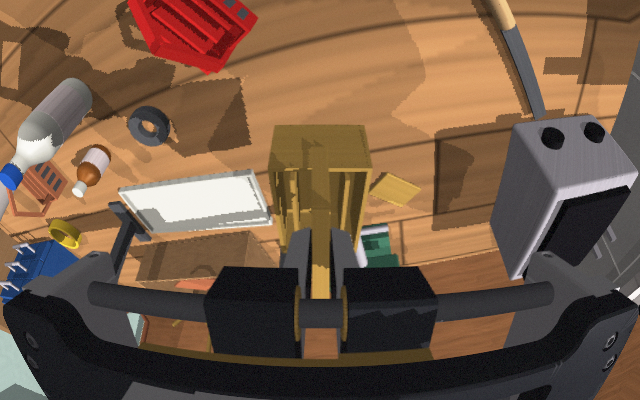

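The wrist view shows the brass basket held level in the pinch, with the measured frame matching the model within 1.5 mm. Next I plan the transit to the brass hook.

```bash
cat >> h.py <<'E'
PSI=-7.1; HB=np.array([.6295,.0655,0]); HC=np.array([.6177,-.0353,0])
def rackp(H,xr,yr,zo,tilt,ys,dx=-.027):
    p=np.radians(PSI); u=np.array([np.cos(p),np.sin(p),0]); v=np.array([-u[1],u[0],0])
    return (H+(xr+dx)*u+yr*v+[0,0,zo+.091],PSI,tilt,ys)
E
python3 - <<'E'
from station import *; from h import *
o=get_obs()
plan(o,[rackp(HB,-.135,-.042,.136,35,1,-.0255),rackp(HB,-.135,-.042,.119,35,1,-.0255),rackp(HB,0,-.042,.119,35,1,-.0255),rackp(HB,0,0,.119,35,1,-.0255),rackp(HB,0,0,.094,35,1,-.0255)])
E
```

```text
turn [-0.58 -0.01 -0.9 ] shift(after turn) [-0.89 -7.65  0.59] tcp [0.476 0.042 0.211]
turn [0. 0. 0.] shift(after turn) [0.33 0.   0.46] tcp [0.476 0.042 0.194]
turn [0. 0. 0.] shift(after turn) [-3.69  0.    2.58] tcp [0.61  0.026 0.194]
turn [0. 0. 0.] shift(after turn) [-0.   1.4  0. ] tcp [0.615 0.067 0.194]
turn [0. 0. 0.] shift(after turn) [0.48 0.   0.68] tcp [0.615 0.067 0.169]
```

Call:
send_rows(
  motion=[
    [[0, -0.2, 0], [-0.15, 0, -0.22], -1],
    [[0, -0.5, 0], [-0.15, 0, -0.23], -1],
    [[0, -0.8, 0], [-0.14, 0, -0.22], -1],
    [[-0.1, -0.9, 0.1], [-0.14, 0, -0.23], -1],
    [[-0.15, -0.9, 0.1], [0, 0, 0], -1],
    [[-0.15, -0.9, 0.1], [0, 0, 0], -1],
    [[-0.15, -0.9, 0.1], [0, 0, 0], -1],
    [[-0.15, -0.9, 0.1], [0, 0, 0], -1],
    [[-0.1, -0.8, 0.1], [0, 0, 0], -1],
    [[-0.09, -0.5, 0], [0, 0, 0], -1],
    [[0, -0.2, 0], [0, 0, 0], -1],
    [[0, 0, 0], [0, 0, 0], -1],
  ],
)

```text
time_s: 7.2
ee_pos: [0.472, 0.047, 0.2109]
eef_rot: [3.14, 0.61, 3.015]
force: [-0.8, 0.1, -1.8]
grip_width: 0.0094
grip_force: 20.0
```

```bash
python3 - <<'E'
from station import *; from h import *
o=get_obs(); print(o["ee_pos"],o["eef_rot"],o["qpos"].round(2),o["grip_width"])
plan(o,[rackp(HB,-.135,-.042,.119,35,1,-.0255),rackp(HB,0,-.042,.119,35,1,-.0255)])
c=camera("wrist"); cv2.imwrite("pics/w4.png",c["pixels"][:,:,::-1]); np.savez("w4.npz",**c)
E
```

```text
[0.4720278  0.0469911  0.21091812] [3.14049774 0.610334   3.01544337] [ 0.09 -0.18  2.14 -0.22  0.6  -1.21] 0.009422281501428634
turn [-0.   -0.   -0.02] shift(after turn) [ 0.2  -0.14  0.53] tcp [0.476 0.042 0.194]
turn [0. 0. 0.] shift(after turn) [-3.69  0.    2.58] tcp [0.61  0.026 0.194]
```

View pics/w4.png

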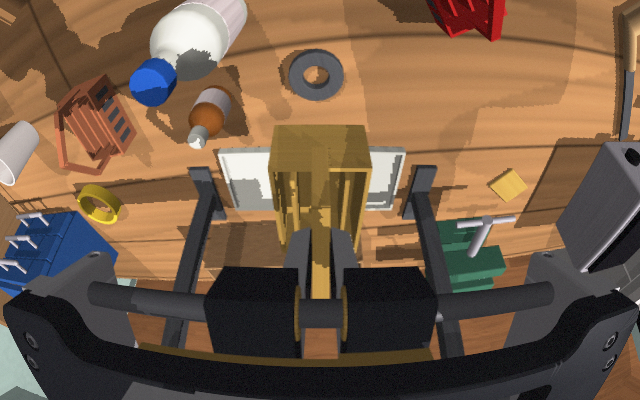

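The wrist view shows the brass basket level, the rack tray straight ahead, and clearance on both sides. Moving in between the hooks.

Call:
send_rows(
  motion=[
    [[0.1, -0.07, 0.26], [0, 0, 0], -1],
    [[0.1, -0.07, 0.27], [0, 0, 0], -1],
    [[-0.2, 0, 0.14], [0, 0, 0], -1],
    [[-0.43, 0, 0.3], [0, 0, 0], -1],
    [[-0.5, 0, 0.35], [0, 0, 0], -1],
    [[-0.5, 0, 0.35], [0, 0, 0], -1],
    [[-0.5, 0, 0.35], [0, 0, 0], -1],
    [[-0.5, 0, 0.35], [0, 0, 0], -1],
    [[-0.5, 0, 0.35], [0, 0, 0], -1],
    [[-0.36, 0, 0.25], [0, 0, 0], -1],
    [[-0.2, 0, 0.14], [0, 0, 0], -1],
    [[0, 0, 0], [0, 0, 0], -1],
  ],
)

```text
time_s: 8.45
ee_pos: [0.6104, 0.0261, 0.1944]
eef_rot: [3.14, 0.61, 3.017]
force: [-0.6, -0.4, -1.3]
grip_width: 0.0095
grip_force: 20.0
```

```bash
python3 - <<'E'
from station import *; from h import *
o=get_obs(); print(o["ee_pos"],o["force"],o["qpos"].round(2),o["grip_width"])
plan(o,[rackp(HB,0,-.042,.119,35,1,-.0255)])
c=camera("side"); np.savez("s5.npz",**c)
p=np.radians(PSI); u=np.array([np.cos(p),np.sin(p),0]); v=np.array([-u[1],u[0],0])
x0,y0,x1,y1=300,100,390,170; f=8
im=cv2.resize(np.ascontiguousarray(c["pixels"][y0:y1,x0:x1,::-1]),None,fx=f,fy=f,interpolation=3)
for H in (HB,HC):
    for (dy,z),col in (((-.026,.211),(255,0,255)),((-.012,.197),(255,255,0)),((.014,.197),(255,255,0)),((.03,.22),(0,255,0))):
        q=(proj(c,H+dy*v+[0,0,z])[0]+.5-[x0,y0])*f; print(q/f+[x0,y0]); cv2.circle(im,tuple(int(t) for t in q),5,col,1)
cv2.imwrite("pics/s5.png",im)
E
```

```text
[0.6104444  0.02607952 0.19437479] [-0.59766733 -0.38739702 -1.32031856] [ 0.02  0.16  1.84 -0.16  0.54 -1.32] 0.009466498429779624
turn [ 0.01 -0.   -0.01] shift(after turn) [ 0.01 -0.02 -0.01] tcp [0.61  0.026 0.194]
[330.89515332 145.38846431]
[328.67604924 146.34700508]
[324.90498698 142.18221492]
[322.76870118 134.34132109]
[347.09514235 162.81365854]
[344.52162006 163.55856991]
[340.36245382 158.96882393]
[338.20185708 150.82702727]
```

View pics/s5.png

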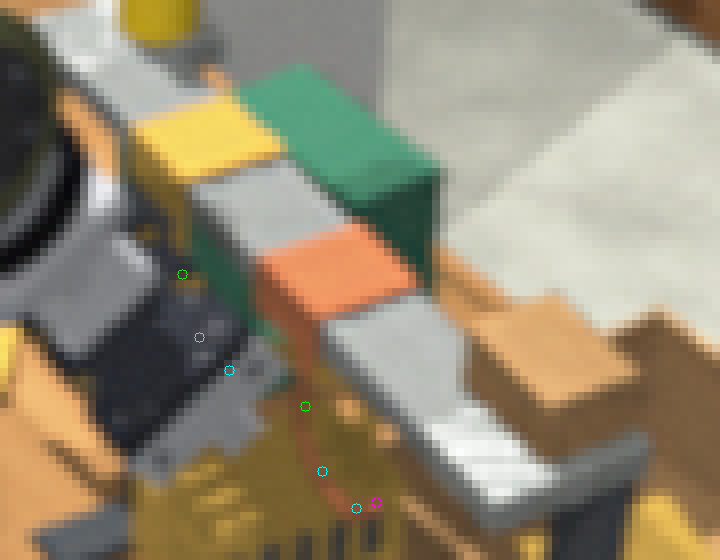

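The side crop shows the copper wire at (305,405) to (360,510) matching my predicted circles, so the hook positions are good. The brass hook is hidden behind the gripper. Sliding +y onto the brass hook.

Call:
send_rows(
  motion=[
    [[0, 0.1, 0], [0, 0, 0], -1],
    [[0, 0.2, 0], [0, 0, 0], -1],
    [[0, 0.25, 0], [0, 0, 0], -1],
    [[0, 0.25, 0], [0, 0, 0], -1],
    [[0, 0.25, 0], [0, 0, 0], -1],
    [[0, 0.2, 0], [0, 0, 0], -1],
    [[0, 0.1, 0], [0, 0, 0], -1],
    [[0, 0, 0], [0, 0, 0], -1],
  ],
)

```text
time_s: 9.3
ee_pos: [0.615, 0.0667, 0.195]
eef_rot: [3.14, 0.611, 3.017]
force: [-0.6, -0.1, -2.4]
grip_width: 0.0096
grip_force: 20.0
```

Call:
send_rows(
  motion=[
    [[0.06, 0, 0.08], [0, 0, 0], -1],
    [[0.08, 0, 0.11], [0, 0, 0], -1],
    [[0.08, 0, 0.11], [0, 0, 0], -1],
    [[0.08, 0, 0.11], [0, 0, 0], -1],
    [[0.06, 0, 0.08], [0, 0, 0], -1],
    [[0.03, 0, 0.045], [0, 0, 0], -1],
    [[0, 0, 0], [0, 0, 0], -1],
    [[0, 0, 0], [0, 0, 0], -1],
  ],
)

```text
time_s: 10.1
ee_pos: [0.6146, 0.0663, 0.1753]
eef_rot: [3.14, 0.611, 3.017]
force: [-0.2, -0.5, -0.9]
grip_width: 0.0094
grip_force: 20.0
```

```bash
python3 - <<'E'
from station import *; from h import *
o=get_obs(); print(o["ee_pos"],o["force"],o["moment"])
plan(o,[rackp(HB,0,0,.094,35,1,-.0255)])
E
```

```text
[0.61464956 0.06632287 0.17526453] [-0.16938724 -0.48102306 -0.89131384] [ 0.06696564  0.47937679 -0.01009241]
turn [ 0.01  0.   -0.01] shift(after turn) [0.1  0.03 0.16] tcp [0.615 0.067 0.169]
```

Call:
send_rows(
  motion=[
    [[0.019, 0, 0.027], [0, 0, 0], -1],
    [[0.019, 0, 0.027], [0, 0, 0], -1],
    [[0.019, 0, 0.027], [0, 0, 0], -1],
    [[0.019, 0, 0.027], [0, 0, 0], -1],
    [[0.019, 0, 0.027], [0, 0, 0], -1],
    [[0, 0, 0], [0, 0, 0], -1],
  ],
)

```text
time_s: 10.7
ee_pos: [0.6151, 0.0664, 0.1711]
eef_rot: [3.14, 0.613, 3.016]
force: [-1.2, 0.0, 5.2]
grip_width: 0.0095
grip_force: 20.0
```

Call:
send_rows(
  motion=[
    [[0.01, 0, 0.014], [0, 0, 0], -1],
    [[0.01, 0, 0.014], [0, 0, 0], -1],
    [[0, 0, 0], [0, 0, 0], -1],
  ],
)

```text
time_s: 11.0
ee_pos: [0.6152, 0.0664, 0.1703]
eef_rot: [3.14, 0.613, 3.017]
force: [-2.5, -0.6, 5.2]
grip_width: 0.01
grip_force: 20.0
```

Contact on the hook at about 5 N. The small -x force suggests the peak is 1–2 mm too far in +x, so I ease back slightly.

Call:
send_rows(
  motion=[
    [[-0.03, 0, -0.042], [0, 0, 0], -1],
    [[0.055, 0, -0.038], [0, 0, 0], -1],
    [[0.019, 0, 0.027], [0, 0, 0], -1],
    [[0.015, 0, 0.02], [0, 0, 0], -1],
    [[0, 0, 0], [0, 0, 0], -1],
  ],
)

```text
time_s: 11.5
ee_pos: [0.6124, 0.0666, 0.1687]
eef_rot: [3.14, 0.611, 3.017]
force: [-1.9, 0.2, 0.2]
grip_width: 0.0097
grip_force: 20.0
```

Call:
send_rows(
  motion=[
    [[0.01, 0, 0.014], [0, 0, 0], -1],
    [[0.01, 0, 0.014], [0, 0, 0], -1],
    [[0, 0, 0], [0, 0, 0], -1],
  ],
)

```text
time_s: 11.8
ee_pos: [0.6127, 0.0666, 0.1683]
eef_rot: [3.14, 0.612, 3.017]
force: [-3.3, -0.6, 3.5]
grip_width: 0.0097
grip_force: 20.0
```

Call:
send_rows(
  motion=[
    [[0.055, 0, -0.038], [0, 0, 0], -1],
    [[0.019, 0, 0.027], [0, 0, 0], -1],
    [[0, 0, 0], [0, 0, 0], -1],
  ],
)

```text
time_s: 12.1
ee_pos: [0.611, 0.0669, 0.1676]
eef_rot: [3.14, 0.613, 3.017]
force: [1.6, -0.3, 4.8]
grip_width: 0.0096
grip_force: 20.0
```

Call:
send_rows(
  motion=[
    [[0.01, 0, 0.014], [0, 0, 0], -1],
    [[0.01, 0, 0.014], [0, 0, 0], -1],
    [[0, 0, 0], [0, 0, 0], -1],
  ],
)

```text
time_s: 12.4
ee_pos: [0.6112, 0.0669, 0.1668]
eef_rot: [3.14, 0.613, 3.017]
force: [2.4, -1.2, 6.0]
grip_width: 0.0096
grip_force: 20.0
```

The x force changed sign, so the peak is bracketed. Nudge +x, relax, and release gently.

Call:
send_rows(
  motion=[
    [[-0.03, 0, -0.005], [0, 0, 0], -1],
    [[0, 0, 0], [0, 0, 0], -1],
  ],
  squeeze=10,
)

```text
time_s: 12.6
ee_pos: [0.6113, 0.0668, 0.1667]
eef_rot: [3.14, 0.611, 3.017]
force: [1.7, -0.2, 3.4]
grip_width: 0.01
grip_force: 10.0
```

Call:
send_rows(
  motion=[
    [[0, 0, 0], [0, 0, 0], -1],
    [[0, 0, 0], [0, 0, 0], -1],
    [[0, 0, 0], [0, 0, 0], -1],
  ],
  squeeze=3,
)

```text
time_s: 12.9
ee_pos: [0.6113, 0.0668, 0.1666]
eef_rot: [3.14, 0.611, 3.017]
force: [3.4, 0.1, 2.3]
grip_width: 0.01
grip_force: 3.0
```

Call:
send_rows(
  motion=[
    [[0, 0, 0], [0, 0, 0], -0.72],
    [[0, 0, 0], [0, 0, 0], -0.66],
    [[0, 0, 0], [0, 0, 0], -0.6],
    [[0, 0, 0], [0, 0, 0], -0.5],
    [[0, 0, 0], [0, 0, 0], -0.4],
    [[0, 0, 0], [0, 0, 0], -0.25],
    [[0, 0, 0], [0, 0, 0], -0.25],
  ],
)

```text
time_s: 13.6
ee_pos: [0.6112, 0.0668, 0.1665]
eef_rot: [3.14, 0.611, 3.017]
force: [-0.6, -0.2, -0.3]
grip_width: 0.0352
grip_force: 0.0
```

```bash
python3 - <<'E'
from station import *; from h import *
o=get_obs(); print(o["ee_pos"],o["force"],o["grip_width"])
c=camera("wrist"); np.savez("w6.npz",**c); P,h,uv=fcloud(c)
p=np.radians(PSI); u=np.array([np.cos(p),np.sin(p),0]); v=np.array([-u[1],u[0],0]); V=np.stack([u,v,[0,0,1]],1)
q=(P-HB)@V
k=(abs(q[:,0])<.065)&(abs(q[:,1])<.045)&(q[:,2]>.12)&(q[:,2]<.15)&(uv[:,1]<260); w=q[k].astype(np.float32)
print(k.sum(),w.min(0),w.max(0),cv2.minAreaRect(w[:,:2]*1000),[np.percentile(w[abs(w[:,0]-a)<.006][:,2],97).round(4) for a in(-.045,-.02,0,.02,.04)])
R=Ro.from_euler('xyz',o["eef_rot"]).as_matrix();print((R.T@[0,0,1]).round(3))
E
```

```text
[0.61116849 0.06675714 0.16650605] [-0.61087383 -0.21931133 -0.27816527] 0.03515587979935094
5296 [-0.05528254 -0.03353951  0.12000775] [0.0472724  0.03120855 0.1499829 ] ((-3.9879722595214844, -1.1178245544433594), (102.57234191894531, 64.6469955444336), 0.1194191500544548) [np.float32(0.1401), np.float32(0.1402), np.float32(0.1405), np.float32(0.1369), np.float32(0.1404)]
[-0.574  0.001 -0.819]
```

The brass basket hangs level and square: rim height 0.140 with 0.139 expected, yaw within 0.1 degree, y within about 1 mm. Retreat along the tool axis and turn the gripper for the copper basket.

Call:
send_rows(
  motion=[
    [[0, 0, -0.2], [0, 0, 0], -0.25],
    [[0, 0, -0.4], [0, 0, 0], -0.25],
    [[0, 0, -0.6], [0, 0, 0], -0.25],
    [[0, 0, -0.8], [0, 0, 0], -0.25],
    [[0, 0, -0.8], [0, 0, 0], -0.25],
    [[0, 0, -0.8], [0, 0, 0], 0],
    [[0, 0, -0.8], [0, 0, 0], 0.2],
    [[0, -0.5, -0.8], [0, 0, 0], 0.2],
    [[0, -0.9, -0.4], [0, 0, 0], 0.2],
    [[0, -0.9, 0], [0, 0, 0], 0.2],
    [[0, -0.9, 0], [0, 0, 0], 0.2],
    [[0, -0.9, 0], [0, 0, 0], 0.2],
  ],
)

```text
time_s: 14.85
ee_pos: [0.4995, -0.0441, 0.3051]
eef_rot: [3.14, 0.613, 3.017]
force: [0.4, 0.7, -0.6]
grip_width: 0.0564
grip_force: 0.0
```

Call:
send_rows(
  motion=[
    [[0, -0.5, 0], [0, 0, 0.9], 0.2],
    [[0, 0, 0], [0, 0, 0.9], 0.2],
    [[0, 0, 0], [0, 0, 0.9], 0.2],
    [[0, 0, 0], [0, 0, 0.9], 0.2],
    [[0, 0, 0], [0, 0, 0.9], 0.2],
    [[0, 0, 0], [0, 0, 0.9], 0.2],
    [[0, 0, 0], [0, 0, 0.9], 0.2],
    [[0, 0, 0], [0, 0, 0.9], 0.2],
    [[0, 0, 0], [0, 0, 0.9], 0.2],
    [[0, 0, 0], [0, 0, 0.9], 0.2],
    [[0, 0, 0], [0, 0, 0.9], 0.2],
    [[0, 0, 0], [0, 0, 0.9], 0.2],
  ],
)

```text
time_s: 16.05
ee_pos: [0.4979, -0.058, 0.3048]
eef_rot: [2.547, 0.153, 1.67]
force: [0.5, -0.6, -0.5]
grip_width: 0.056
grip_force: 0.0
```

Call:
send_rows(
  motion=[
    [[0, 0, 0], [0, 0, 0.9], 0.2],
    [[0, 0, 0], [0, 0, 0.9], 0.2],
    [[0, 0, 0], [0, 0, 0.9], 0.2],
    [[0, 0, 0], [0, 0, 0.9], 0.2],
    [[0, 0, 0], [0, 0, 0.9], 0.2],
    [[0, 0, 0], [0, 0, 0.9], 0.2],
    [[0, 0, 0], [0, 0, 0.9], 0.2],
    [[0, 0, 0], [0, 0, 0.9], 0.2],
    [[0, 0, 0], [0, 0, 0.9], 0.2],
    [[0, 0, 0], [0, 0, 0.9], 0.2],
    [[0, 0, 0], [0, 0, 0.9], 0.2],
    [[0, 0, 0], [0, 0, 0], 0.2],
  ],
)

```text
time_s: 17.25
ee_pos: [0.498, -0.0581, 0.3048]
eef_rot: [2.738, -0.473, 0.63]
force: [-0.2, 0.4, 0.8]
grip_width: 0.0565
grip_force: 0.0
```

```bash
python3 - <<'E'
from station import *; from h import *
o=get_obs(); print(o["ee_pos"],o["eef_rot"],o["qpos"].round(2),o["grip_width"])
psi=np.radians(-1.5); u=np.array([np.cos(psi),np.sin(psi),0]); g=np.array([.4525,-.2458,.091])-.027*u; z=Rt(-1.5,35,-1)[:,2]
plan(o,[(g-.16*z,-1.5,35,-1)])
E
```

```text
[ 0.4980249  -0.05812791  0.30476056] [ 2.73796407 -0.47347116  0.63039843] [-0.22 -0.22  1.94  0.08  0.81  0.78] 0.056481167938028216
turn [0.44 0.14 4.79] shift(after turn) [-5.93  6.29 -0.16] tcp [ 0.345 -0.243  0.207]
```

Call:
send_rows(
  motion=[
    [[0, 0, 0], [0.07, 0.02, 0.8], 0.2],
    [[0, 0, 0], [0.07, 0.02, 0.8], 0.2],
    [[0, 0, 0], [0.08, 0.03, 0.8], 0.2],
    [[0, 0, 0], [0.07, 0.02, 0.8], 0.2],
    [[0, 0, 0], [0.08, 0.03, 0.8], 0.2],
    [[0, 0, 0], [0.07, 0.02, 0.79], 0.2],
    [[0, 0.9, 0], [0, 0, 0], 0.2],
    [[0, 0.9, 0], [0, 0, 0], 0.2],
    [[0, 0.9, 0], [0, 0, 0], 0.2],
    [[0, 0.9, 0], [0, 0, 0], 0.2],
    [[0, 0.9, 0], [0, 0, 0], 0.2],
    [[-0.3, 0.9, 0], [0, 0, 0], 0.2],
  ],
)

```text
time_s: 18.45
ee_pos: [0.487, -0.2211, 0.3001]
eef_rot: [3.136, -0.612, -0.018]
force: [-0.3, -0.0, -0.3]
grip_width: 0.0564
grip_force: 0.0
```

Call:
send_rows(
  motion=[
    [[-0.7, 0.5, 0], [0, 0, 0], 0.2],
    [[-0.8, 0.3, 0], [0, 0, 0], 0.2],
    [[-0.8, 0.09, 0], [0, 0, 0], 0.2],
    [[-0.8, 0, 0], [0, 0, 0], 0.2],
    [[-0.8, 0, 0], [0, 0, 0], 0.2],
    [[-0.8, 0, 0], [0, 0, 0], 0.2],
    [[-0.6, 0, 0], [0, 0, 0], 0.2],
    [[-0.33, 0, 0], [0, 0, 0], 0.2],
    [[0, 0, 0], [0, 0, 0], 0.2],
  ],
)

```text
time_s: 19.35
ee_pos: [0.3472, -0.2433, 0.2023]
eef_rot: [3.138, -0.61, -0.021]
force: [0.2, -0.4, -0.3]
grip_width: 0.0561
grip_force: 0.0
```

```bash
python3 - <<'E'
from station import *; from h import *
o=get_obs(); print(o["ee_pos"],o["eef_rot"],o["qpos"].round(2))
c=camera("wrist"); np.savez("w7.npz",**c); cv2.imwrite("pics/w7.png",c["pixels"][:,:,::-1]); P,h,uv=fcloud(c)
k=(np.hypot(P[:,0]-.4525,P[:,1]+.246)<.075)&(uv[:,1]<235)
for lo,hi in((.08,.13),(.108,.13),(.035,.055)):
    q=P[k&(P[:,2]>lo)&(P[:,2]<hi)]
    if len(q)>5:
        r=cv2.minAreaRect(q[:,:2].astype(np.float32)*1000); print(lo,len(q),q.mean(0).round(4),r,np.percentile(q[:,2],98),q[:,0].max())
plan(o,[([.4255,-.245,.091],-1.5,35,-1)])
E
```

```text
[ 0.34723911 -0.24327477  0.20226698] [ 3.13771066 -0.61012948 -0.0211872 ] [-1.01 -0.22  2.19  0.65  0.92  0.24]
0.08 778 [ 0.4386 -0.2471  0.098 ] ((449.4134521484375, -247.31727600097656), (10.276248931884766, 97.37085723876953), 89.02989196777344) 0.11436117005688727 0.49802125453325846
0.108 166 [ 0.4479 -0.2468  0.1117] ((449.297119140625, -246.95071411132812), (9.292372703552246, 20.698650360107422), 88.81786346435547) 0.1152063106542289 0.4595916962953439
0.035 1366 [ 0.4464 -0.2467  0.0431] ((449.11749267578125, -246.9711456298828), (65.31599426269531, 103.50992584228516), 89.35799407958984) 0.0475794844808523 0.5011375772564652
turn [0.01 0.01 0.03] shift(after turn) [ 0.01 -0.01  5.17] tcp [ 0.436 -0.245  0.075]
```

The copper basket is refined to centre (0.449, -0.247), heading about -1 degree. Descend along the tool axis.

Call:
send_rows(
  motion=[
    [[-0.07, 0.04, 0.4], [0, 0, 0], 0.2],
    [[0, 0, 0.7], [0, 0, 0], 0.2],
    [[0, 0, 0.8], [0, 0, 0], 0.2],
    [[0, 0, 0.8], [0, 0, 0], 0.2],
    [[0, 0, 0.8], [0, 0, 0], 0.2],
    [[0, 0, 0.7], [0, 0, 0], 0.2],
    [[0, 0, 0.5], [0, 0, 0], 0.2],
    [[0, 0, 0.3], [0, 0, 0], 0.2],
    [[0, 0, 0.11], [0, 0, 0], 0.2],
    [[0, 0, 0], [0, 0, 0], 0.2],
    [[0, 0, 0], [0, 0, 0], 0.2],
  ],
)

```text
time_s: 20.5
ee_pos: [0.434, -0.2473, 0.0762]
eef_rot: [3.139, -0.611, -0.023]
force: [0.2, 0.3, 0.7]
grip_width: 0.0561
grip_force: 0.0
```

```bash
python3 - <<'E'
from station import *; from h import *
o=get_obs(); print(o["ee_pos"],o["qpos"].round(2),o["force"])
plan(o,[([.4224,-.2466,.091],-1.2,35,-1)])
E
```

```text
[ 0.43403312 -0.24725812  0.07616385] [-0.82  0.18  2.16  0.92  0.53  0.03] [0.19175152 0.29473097 0.73663588]
turn [ 0.04  0.   -0.02] shift(after turn) [-0.03 -0.01  0.01] tcp [ 0.433 -0.247  0.075]
```

Call:
send_rows(
  motion=[
    [[-0.02, 0, 0], [0, 0, 0], -0.3],
    [[0, 0, 0], [0, 0, 0], -0.6],
    [[0, 0, 0], [0, 0, 0], -0.7],
    [[0, 0, 0], [0, 0, 0], -0.85],
    [[0, 0, 0], [0, 0, 0], -1],
    [[0, 0, 0], [0, 0, 0], -1],
    [[0, 0, 0], [0, 0, 0], -1],
    [[0, 0, 0], [0, 0, 0], -1],
  ],
  squeeze=20,
)

```text
time_s: 21.3
ee_pos: [0.4334, -0.247, 0.0751]
eef_rot: [3.14, -0.61, -0.024]
force: [-0.2, 0.3, -1.3]
grip_width: 0.0101
grip_force: 20.0
```

Call:
send_rows(
  motion=[
    [[0.11, 0, -0.16], [0, 0, 0], -1],
    [[0.23, 0, -0.33], [0, 0, 0], -1],
    [[0.29, 0, -0.41], [0, 0, 0], -1],
    [[0.29, 0, -0.41], [0, 0, 0], -1],
    [[0.29, 0, -0.41], [0, 0, 0], -1],
    [[0.29, 0, -0.41], [0, 0, 0], -1],
    [[0.29, 0, -0.41], [0, 0, 0], -1],
    [[0.29, 0, -0.41], [0, 0, 0], -1],
    [[0.29, 0, -0.41], [0, 0, 0], -1],
    [[0.17, 0, -0.25], [0, 0, 0], -1],
    [[0.06, 0, -0.08], [0, 0, 0], -1],
    [[0, 0, 0], [0, 0, 0], -1],
  ],
)

```text
time_s: 22.5
ee_pos: [0.4339, -0.2468, 0.2106]
eef_rot: [3.14, -0.61, -0.024]
force: [-0.6, 0.3, -2.1]
grip_width: 0.0095
grip_force: 20.0
```

```bash
cat > chk.py <<'E'
from station import *; from h import *
o=get_obs(); print(o["ee_pos"],o["eef_rot"],o["qpos"].round(2),o["force"],o["grip_width"])
R=Ro.from_euler('xyz',o["eef_rot"]).as_matrix(); u=R[:,2]*[1,1,0]; u/=np.linalg.norm(u); v=np.array([-u[1],u[0],0])
org=np.array(o["ee_pos"])-.019*R[:,2]+.027*u-[0,0,.091]; V=np.stack([u,v,[0,0,1]],1)
c=camera("wrist"); np.savez("wl.npz",**c); P,h,uv=fcloud(c); q=(P-org)@V
k=(abs(q[:,0])<.065)&(abs(q[:,1])<.045)&(q[:,2]>.025)&(q[:,2]<.056)&(uv[:,1]<260); w=q[k].astype(np.float32)
print("tray rel. to model",cv2.minAreaRect(w[:,:2]*1000),[np.percentile(w[abs(w[:,0]-a)<.006][:,2],97).round(4) for a in(-.045,-.02,0,.02,.04)])
E
python3 chk.py; python3 - <<'E'
from station import *; from h import *
plan(get_obs(),[rackp(HC,-.135,-.045,.136,35,-1,-.0275),rackp(HC,-.003,-.045,.119,35,-1,-.0275)])
E
```

```text
[ 0.43390721 -0.24682242  0.2105681 ] [ 3.13959322 -0.61002879 -0.02408919] [-0.81 -0.07  2.04  0.6   0.81  0.44] [-0.63963194  0.26307266 -2.14765759] 0.00954002524677812
turn [-0.46  0.01  0.68] shift(after turn) [ 0.16 -6.25  0.05] tcp [ 0.462 -0.061  0.211]
turn [0. 0. 0.] shift(after turn) [ 3.28 -0.    2.99] tcp [ 0.593 -0.078  0.194]Traceback (most recent call last):
  File "chk.py", line 7, in <module>
    print("tray rel. to model",cv2.minAreaRect(w[:,:2]*1000),[np.percentile(w[abs(w[:,0]-a)<.006][:,2],97).round(4) for a in(-.045,-.02,0,.02,.04)])
                                                              ~~~~~~~~~~~~~^^^^^^^^^^^^^^^^^^^^^^^^^^^^^^^
    return _quantile_unchecked(
        a, q, axis, out, overwrite_input, method, keepdims, weights)
    return _ureduce(a,
                    func=_quantile_ureduce_func,
    ...<5 lines>...
                    overwrite_input=overwrite_input,
                    method=method)
    r = func(a, **kwargs)
    result = _quantile(arr,
                       quantiles=q,
    ...<2 lines>...
                       out=out,
                       weights=wgt)
    slices_having_nans = np.isnan(arr[-1, ...])
                                  ~~~^^^^^^^^^
IndexError: index -1 is out of bounds for axis 0 with size 0
```

```bash
python3 - <<'E'
from station import *; from h import *
o=get_obs(); c=camera("wrist"); R=Ro.from_euler('xyz',o["eef_rot"]).as_matrix(); Rc=cv2.Rodrigues(np.array(c["rvec"]))[0]; cp=-Rc.T@np.ravel(c["tvec"])
print("cam in tool",(R.T@(cp-o["ee_pos"])).round(3),"axis",(R.T@Rc[2]).round(3))
cv2.imwrite("pics/w8.png",c["pixels"][:,:,::-1])
u=R[:,2]*[1,1,0]; u/=np.linalg.norm(u); v=np.array([-u[1],u[0],0])
org=np.array(o["ee_pos"])-.019*R[:,2]+.027*u-[0,0,.091]; V=np.stack([u,v,[0,0,1]],1); P,h,uv=fcloud(c); q=(P-org)@V
k=(abs(q[:,0])<.065)&(abs(q[:,1])<.045)&(q[:,2]>.025)&(q[:,2]<.056); w=q[k].astype(np.float32)
print(w.min(0),w.max(0),cv2.minAreaRect(w[:,:2]*1000))
for a in(-.03,-.02,0,.02,.04):
    s=w[abs(w[:,0]-a)<.006]; print(a,len(s),np.percentile(s[:,2],97) if len(s) else 0)
k=(abs(q[:,1])<.006)&(q[:,2]>.1)&(q[:,2]<.12)&(q[:,0]>-.02)&(q[:,0]<.04); print("handle top near peak",q[k][::15].round(3)[:12])
E
```

```text
cam in tool [ 0.072 -0.    -0.18 ] axis [-0.25  -0.001  0.968]
[-0.05041819 -0.03179459  0.02500637] [0.05036462 0.03309555 0.04757936] ((-0.0144500732421875, 0.6487503051757812), (100.75133514404297, 64.61226654052734), 0.28938552737236023)
-0.03 87 0.04676458
-0.02 238 0.046771485
0 303 0.046465013
0.02 366 0.046400495
0.04 197 0.046399526
handle top near peak [[ 0.021  0.005  0.1  ]
 [ 0.02   0.003  0.101]
 [ 0.019 -0.003  0.101]
 [ 0.019 -0.001  0.102]
 [ 0.017  0.     0.103]
 [ 0.016  0.002  0.104]
 [ 0.015  0.004  0.106]
 [ 0.014  0.006  0.105]
 [ 0.015 -0.003  0.105]
 [ 0.014 -0.002  0.106]
 [ 0.013 -0.001  0.106]
 [ 0.012  0.001  0.107]]
```

View pics/w8.png

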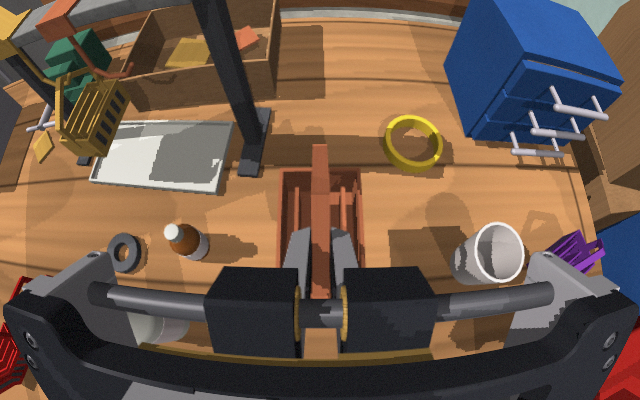

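The view shows the copper basket held level, exactly as modelled (0 mm offset), with the brass basket hanging upright at (90,115). I go on to the copper hook, using the -3.5 mm x correction learned on the brass one.

```bash
python3 - <<'E'
from station import *; from h import *
a=lambda x,y,z: rackp(HC,x,y,z,35,-1,-.027)
plan(get_obs(),[a(-.135,-.045,.136),a(-.135,-.045,.119),a(-.0035,-.045,.119),a(-.0035,0,.119),a(-.0035,0,.097)])
E
```

```text
turn [-0.47  0.01  0.68] shift(after turn) [ 0.17 -6.25  0.06] tcp [ 0.462 -0.061  0.211]
turn [0. 0. 0.] shift(after turn) [-0.33  0.    0.46] tcp [ 0.462 -0.061  0.194]
turn [0. 0. 0.] shift(after turn) [ 3.59 -0.    2.51] tcp [ 0.593 -0.078  0.194]
turn [0. 0. 0.] shift(after turn) [-0.  -1.5 -0. ] tcp [ 0.598 -0.033  0.194]
turn [0. 0. 0.] shift(after turn) [-0.42  0.    0.6 ] tcp [ 0.598 -0.033  0.172]
```

Call:
send_rows(
  motion=[
    [[0, -0.2, 0], [-0.11, 0, 0.17], -1],
    [[0, -0.4, 0], [-0.12, 0, 0.17], -1],
    [[0, -0.6, 0], [-0.11, 0, 0.17], -1],
    [[0, -0.7, 0], [-0.12, 0, 0.17], -1],
    [[0, -0.7, 0], [0, 0, 0], -1],
    [[0, -0.7, 0], [0, 0, 0], -1],
    [[0, -0.7, 0], [0, 0, 0], -1],
    [[0, -0.7, 0], [0, 0, 0], -1],
    [[0, -0.6, 0], [0, 0, 0], -1],
    [[0, -0.4, 0], [0, 0, 0], -1],
    [[0, -0.2, 0], [0, 0, 0], -1],
    [[0, 0, 0], [0, 0, 0], -1],
  ],
)

```text
time_s: 23.8
ee_pos: [0.4527, -0.0702, 0.2098]
eef_rot: [-3.141, -0.609, -0.123]
force: [0.5, 0.1, -2.2]
grip_width: 0.0099
grip_force: 20.0
```

```bash
python3 - <<'E'
from station import *; from h import *
o=get_obs(); print(o["qpos"].round(2))
plan(o,[rackp(HC,-.135,-.045,.119,35,-1),rackp(HC,-.0035,-.045,.119,35,-1)])
E
```

```text
[-0.29 -0.24  2.18  0.17  0.6   1.29]
turn [-0.01  0.02  0.01] shift(after turn) [-0.07 -0.33  0.58] tcp [ 0.462 -0.061  0.194]
turn [0. 0. 0.] shift(after turn) [ 3.59 -0.    2.51] tcp [ 0.593 -0.078  0.194]
```

Call:
send_rows(
  motion=[
    [[-0.03, -0.16, 0.29], [0, 0, 0], -1],
    [[-0.04, -0.17, 0.29], [0, 0, 0], -1],
    [[0.2, 0, 0.14], [0, 0, 0], -1],
    [[0.4, 0, 0.28], [0, 0, 0], -1],
    [[0.5, 0, 0.35], [0, 0, 0], -1],
    [[0.5, 0, 0.35], [0, 0, 0], -1],
    [[0.5, 0, 0.35], [0, 0, 0], -1],
    [[0.5, 0, 0.35], [0, 0, 0], -1],
    [[0.45, 0, 0.31], [0, 0, 0], -1],
    [[0.36, 0, 0.25], [0, 0, 0], -1],
    [[0.18, 0, 0.13], [0, 0, 0], -1],
    [[0, 0, 0], [0, 0, 0], -1],
  ],
)

```text
time_s: 25.0
ee_pos: [0.5932, -0.0785, 0.1944]
eef_rot: [-3.142, -0.609, -0.124]
force: [0.2, 0.4, -2.8]
grip_width: 0.0096
grip_force: 20.0
```

```bash
python3 - <<'E'
from station import *; from h import *
o=get_obs(); print(o["force"],o["qpos"].round(2))
plan(o,[rackp(HC,-.0035,-.045,.119,35,-1),rackp(HC,-.0035,0,.119,35,-1)])
E
```

```text
[ 0.17361741  0.41228374 -2.77374829] [-0.22  0.13  1.88  0.11  0.53  1.4 ]
turn [-0.    0.01  0.  ] shift(after turn) [-0.02 -0.03 -0.01] tcp [ 0.593 -0.078  0.194]
turn [0. 0. 0.] shift(after turn) [-0.  -1.5 -0. ] tcp [ 0.598 -0.033  0.194]
```

Call:
send_rows(
  motion=[
    [[0, -0.1, 0], [0, 0, 0], -1],
    [[0, -0.2, 0], [0, 0, 0], -1],
    [[0, -0.25, 0], [0, 0, 0], -1],
    [[0, -0.25, 0], [0, 0, 0], -1],
    [[0, -0.25, 0], [0, 0, 0], -1],
    [[0, -0.25, 0], [0, 0, 0], -1],
    [[0, -0.15, 0], [0, 0, 0], -1],
    [[0, -0.08, 0], [0, 0, 0], -1],
    [[0, 0, 0], [0, 0, 0], -1],
  ],
)

```text
time_s: 25.9
ee_pos: [0.5984, -0.0325, 0.1952]
eef_rot: [3.142, -0.61, -0.123]
force: [0.2, -0.4, -1.9]
grip_width: 0.0097
grip_force: 20.0
```

Call:
send_rows(
  motion=[
    [[-0.06, 0, 0.08], [0, 0, 0], -1],
    [[-0.08, 0, 0.11], [0, 0, 0], -1],
    [[-0.08, 0, 0.11], [0, 0, 0], -1],
    [[-0.08, 0, 0.11], [0, 0, 0], -1],
    [[-0.06, 0, 0.08], [0, 0, 0], -1],
    [[-0.03, 0, 0.045], [0, 0, 0], -1],
    [[0, 0, 0], [0, 0, 0], -1],
    [[0, 0, 0], [0, 0, 0], -1],
  ],
)

```text
time_s: 26.7
ee_pos: [0.5981, -0.0328, 0.1753]
eef_rot: [3.142, -0.61, -0.124]
force: [0.7, 0.3, -1.5]
grip_width: 0.0094
grip_force: 20.0
```

Call:
send_rows(
  motion=[
    [[-0.019, 0, 0.027], [0, 0, 0], -1],
    [[-0.019, 0, 0.027], [0, 0, 0], -1],
    [[-0.019, 0, 0.027], [0, 0, 0], -1],
    [[-0.019, 0, 0.027], [0, 0, 0], -1],
    [[0, 0, 0], [0, 0, 0], -1],
  ],
)

```text
time_s: 27.2
ee_pos: [0.598, -0.0328, 0.1711]
eef_rot: [3.142, -0.61, -0.124]
force: [0.1, -0.3, -3.1]
grip_width: 0.0096
grip_force: 20.0
```

Call:
send_rows(
  motion=[
    [[-0.01, 0, 0.014], [0, 0, 0], -1],
    [[-0.01, 0, 0.014], [0, 0, 0], -1],
    [[0, 0, 0], [0, 0, 0], -1],
  ],
)

```text
time_s: 27.5
ee_pos: [0.598, -0.0328, 0.1702]
eef_rot: [3.141, -0.61, -0.124]
force: [-0.1, -0.5, -0.9]
grip_width: 0.0097
grip_force: 20.0
```

Call:
send_rows(
  motion=[
    [[-0.01, 0, 0.014], [0, 0, 0], -1],
    [[-0.01, 0, 0.014], [0, 0, 0], -1],
    [[-0.01, 0, 0.014], [0, 0, 0], -1],
    [[-0.01, 0, 0.014], [0, 0, 0], -1],
    [[0, 0, 0], [0, 0, 0], -1],
  ],
)

```text
time_s: 28.0
ee_pos: [0.5985, -0.0328, 0.1689]
eef_rot: [3.142, -0.612, -0.124]
force: [1.6, -1.1, 3.7]
grip_width: 0.0093
grip_force: 20.0
```

Call:
send_rows(
  motion=[
    [[-0.01, 0, 0.014], [0, 0, 0], -1],
    [[0, 0, 0], [0, 0, 0], -1],
  ],
)

```text
time_s: 28.2
ee_pos: [0.5986, -0.0328, 0.1685]
eef_rot: [3.142, -0.612, -0.124]
force: [1.8, 0.8, 5.5]
grip_width: 0.0095
grip_force: 20.0
```

Call:
send_rows(
  motion=[
    [[0.03, 0, 0.02], [0, 0, 0], -1],
    [[0, 0, 0], [0, 0, 0], -1],
  ],
)

```text
time_s: 28.4
ee_pos: [0.5991, -0.0328, 0.1677]
eef_rot: [3.142, -0.61, -0.124]
force: [-1.5, 1.1, 3.7]
grip_width: 0.0096
grip_force: 20.0
```

Call:
send_rows(
  motion=[
    [[-0.01, 0, 0.014], [0, 0, 0], -1],
    [[0, 0, 0], [0, 0, 0], -1],
  ],
)

```text
time_s: 28.6
ee_pos: [0.5992, -0.0329, 0.1673]
eef_rot: [3.142, -0.611, -0.124]
force: [-0.1, 1.7, 5.4]
grip_width: 0.0096
grip_force: 20.0
```

The basket is seated with near-zero x force, so I release it.

Call:
send_rows(
  motion=[
    [[0, 0, 0], [0, 0, 0], -1],
    [[0, 0, 0], [0, 0, 0], -1],
  ],
  squeeze=10,
)

```text
time_s: 28.8
ee_pos: [0.5992, -0.0329, 0.1673]
eef_rot: [3.142, -0.61, -0.124]
force: [1.2, 1.4, 4.2]
grip_width: 0.0097
grip_force: 10.0
```

Call:
send_rows(
  motion=[
    [[0, 0, 0], [0, 0, 0], -1],
    [[0, 0, 0], [0, 0, 0], -1],
    [[0, 0, 0], [0, 0, 0], -1],
  ],
  squeeze=3,
)

```text
time_s: 29.1
ee_pos: [0.5991, -0.0329, 0.1671]
eef_rot: [3.142, -0.61, -0.124]
force: [2.9, -0.2, 2.2]
grip_width: 0.0098
grip_force: 3.0
```

Call:
send_rows(
  motion=[
    [[0, 0, 0], [0, 0, 0], -0.72],
    [[0, 0, 0], [0, 0, 0], -0.66],
    [[0, 0, 0], [0, 0, 0], -0.6],
    [[0, 0, 0], [0, 0, 0], -0.5],
    [[0, 0, 0], [0, 0, 0], -0.4],
    [[0, 0, 0], [0, 0, 0], -0.25],
    [[0, 0, 0], [0, 0, 0], -0.25],
  ],
)

```text
time_s: 29.8
ee_pos: [0.599, -0.0329, 0.1671]
eef_rot: [3.141, -0.61, -0.124]
force: [-0.9, -0.2, -0.4]
grip_width: 0.0348
grip_force: 0.0
```

Call:
send_rows(
  motion=[
    [[0, 0, -0.2], [0, 0, 0], -0.25],
    [[0, 0, -0.4], [0, 0, 0], -0.25],
    [[0, 0, -0.6], [0, 0, 0], -0.25],
    [[0, 0, -0.8], [0, 0, 0], -0.25],
    [[0, 0, -0.8], [0, 0, 0], -0.25],
    [[0, 0, -0.8], [0, 0, 0], -0.25],
    [[0, 0, -0.8], [0, 0, 0], -0.25],
    [[0, 0, -0.8], [0, 0, 0], -0.25],
    [[0, 0, -0.8], [0, 0, 0], -0.25],
    [[0, 0, -0.5], [0, 0, 0], -0.25],
    [[0, 0, 0], [0, 0, 0], -0.25],
    [[0, 0, 0], [0, 0, 0], -0.25],
  ],
)

```text
time_s: 31.0
ee_pos: [0.488, -0.019, 0.3271]
eef_rot: [3.142, -0.611, -0.124]
force: [-0.2, 0.0, -0.4]
grip_width: 0.0355
grip_force: 0.0
```

```bash
python3 - <<'E'
from station import *; from h import *
o=get_obs(); print(o["ee_pos"],o["force"])
c=camera("wrist"); w=c["pixels"][:,:,::-1]; s=camera("side")["pixels"][90:250,270:430,::-1]
cv2.imwrite("pics/end.png",np.hstack([cv2.resize(w[0:270],(500,211)),cv2.resize(s,(300,211))]) if 0 else np.vstack([cv2.resize(w[0:260],(640,260)),cv2.resize(s,(320,320),interpolation=3).repeat(1,1) if 0 else cv2.resize(s,(640,320)[::-1][::-1] if 0 else (320,320),interpolation=3).copy() if 0 else np.pad(cv2.resize(s,(330,330),interpolation=3),((0,0),(0,310),(0,0)))]))
P,h,uv=fcloud(c)
p=np.radians(PSI); u=np.array([np.cos(p),np.sin(p),0]); v=np.array([-u[1],u[0],0]); V=np.stack([u,v,[0,0,1]],1)
for n,H in(("brass",HB),("copper",HC)):
    q=(P-H)@V; k=(abs(q[:,0])<.07)&(abs(q[:,1])<.045)&(q[:,2]>.12)&(q[:,2]<.15); w=q[k].astype(np.float32)
    print(n,len(w),cv2.minAreaRect(w[:,:2]*1000))
    for a in(-.045,-.02,.02,.04):
        g=w[abs(w[:,0]-a)<.006]; print(a,len(g),np.percentile(g[:,2],97) if len(g) else 0)
E
```

```text
[ 0.48798027 -0.01904964  0.32710159] [-0.17309927  0.04236143 -0.35540744]
brass 1615 ((-2.6323089599609375, -1.2894706726074219), (104.85245513916016, 65.8377456665039), 0.647400975227356)
-0.045 119 0.14154953
-0.02 170 0.14080188
0.02 136 0.14096259
0.04 236 0.14856459
copper 1160 ((-4.331378936767578, 0.6873130798339844), (64.07302856445312, 103.74384307861328), 89.80431365966797)
-0.045 57 0.14137582
-0.02 94 0.14051232
0.02 88 0.14069885
0.04 247 0.14039473
```

View pics/end.png

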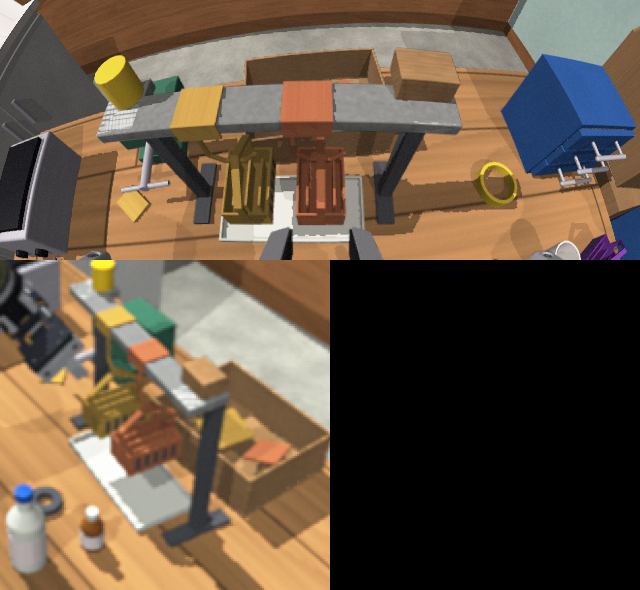

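Both baskets hang level and square on the matching hooks: brass at (248,185), copper at (320,185) in the wrist view. The other items are undisturbed. I let it settle for a second, then hand in.

Call:
send_rows(
  motion=[
    [[0, 0, -0.3], [0, 0, 0], -0.25],
    [[0, 0, 0], [0, 0, 0], -0.25],
    [[0, 0, 0], [0, 0, 0], -0.25],
    [[0, 0, 0], [0, 0, 0], -0.25],
    [[0, 0, 0], [0, 0, 0], -0.25],
    [[0, 0, 0], [0, 0, 0], -0.25],
    [[0, 0, 0], [0, 0, 0], -0.25],
    [[0, 0, 0], [0, 0, 0], -0.25],
    [[0, 0, 0], [0, 0, 0], -0.25],
    [[0, 0, 0], [0, 0, 0], -0.25],
  ],
)

```text
time_s: 32.1
ee_pos: [0.4831, -0.0185, 0.3344]
eef_rot: [3.142, -0.61, -0.124]
force: [-0.0, -0.0, 0.4]
grip_width: 0.035
grip_force: 0.0
```

```bash
python3 -c "from station import *; print(hand_in())"
```

```text
the job is handed in; nothing more can be done
None
```

Both baskets hang level and straight by the peaks of their handles, copper on the copper hook and brass on the brass hook; the job was handed in at about 32 s with a 20 N grip and the arm clear, and no verdict was returned.

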